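# Fill the setter's tray with the roller bearing spares

### The arm

A 6-joint arm with a two-finger parallel gripper is mounted at the origin on the work surface; the furniture and walls round the work are solid. World frame = base frame: x ahead of the robot, y to its left, z up, the work surface at z = 0. Lengths are in m, angles in rad, forces in N, time in s.
With the tool pointing down it reaches from about 0.25 to 0.725 m from the base axis. Payload 4 kg.
Tool frame: the origin (TCP) lies where the fingers leave the gripper's body, on its centre line; the fingertips stand 73 mm ahead of it and the grasp point (between the pads) lies 54 mm ahead of it (bot.tips_ahead is the z of the fingertips in the tool frame, in m); z points along the fingers, y is the direction in which the jaws open and shut (so a half turn about z gives the same grasp; the last joint's range is limited). The gripper opens to 85 mm and grips with 20 to 120 N. Pads are 22 mm wide; open, the fingers measure 114 mm over their backs; the gripper's body (76 mm by 85 mm) begins 54 mm behind the grasp point. The pads swing forward as they close: fully open they stand 13 mm farther back than shut.
Start: joints at [-1.17, 0.241, 0.005, 1.335, 0, 1.571], TCP at [0.195, -0.46, 0.304] pointing down, gripper open.
Joint ranges: [-2.72, 2.72], [-1.05, 1.87], [-1.09, 1.28], [-1.99, 2.15], [-1.42, 1.44], [-3.14, 3.14]. Speed limits (rad/s): [2.79, 2.79, 3.14, 3.14, 3.14, 3.14].

### API

Orientations are given as a unit quaternion [x, y, z, w].
In Python, from workcell import readout, camera, get_calibration, order, bot gives the robot as it stands.
- The arm moves only by the tool send_rows, never from a script. Its argument "moves" is a list of rows, each a list of 3 entries, a list of its own where there are three numbers: the shift along the tool's x, y, z in mm, then the turn, a rotation vector about the tool's x, y, z in rad, then the finger opening in mm, from 0 to 85.4. In form: [[[dx, dy, dz], [ax, ay, az], grip], ...]. A call has 1 to 12 rows; each row is the pose to reach, as a shift and turn from the pose measured when the call began, along the tool's axes at that moment; what a row does not reach only later rows make up. A row lasts 1/12 s, in which the tool goes at most 41.7 mm and 7.16 degrees, less where a joint would pass 70% of its speed; a pose out of reach is approached as far as the arm can. A call with a gripper value outside its range is refused whole. The fingers move at their own pace and stop on an object; the grip force is fixed at half the most. Time passes only in rows, so rows that repeat a pose let the fingers close. It gives the time, the measured TCP pose, the force and the opening at its end, in the units of the state.
- readout.get_obs(): the state, without advancing time (a new reading comes with each control period).
- camera(name): name is "scene" or "top" or "wrist"; returns the picture (480x640x3 uint8, red, green, blue); there is no depth.
- get_calibration(name): a dict with "fx", "fy", "cx", "cy" (pixels), "k1" (the pictures are not rectified: a ray, as slopes to the right and down, at radius r is drawn at 1 + k1 r^2 times it, then the intrinsics apply), "R" (3x3) and "t" (3): a world point X has camera coordinates R X + t. Camera axes: x right, y down, z forward; pixel columns grow to the right and rows downward; lengths in m; the calibration is good to about 2 mm. A picture is of the moment at which its call begins: read the wrist's pose just before it. get_calibration takes no time and is no camera call; for the wrist camera it gives the pose at the moment of the call.
- order.job_done(): hands the job in, once; it reports no verdict.
The state is a dict: "clock": time; "joint_pos": joint angles; "joint_vel": joint speeds; "tau": joint torques, N m; "eef_pos": TCP position; "tool_rot": TCP orientation; "ft_force": force on the tool from outside, world axes, zero at the start; "ft_torque": the same for the moment, N m; "grip_width": finger opening in m.
Only numpy, scipy, OpenCV 4.12 (cv2) and the standard library are available. Lean on these libraries where they do the work, as an engineer would, in place of code of your own. Each camera call takes 0.05 s, during which the arm holds its last target. There are 200 camera calls.

### The job

Fill the spares tray for the feed roller: stand the bolt on its head in the round cup, lay the small nut that fits it in the square dish, put the open ring down over the peg, and stand the tall steel plate upright in the middle of the rack, between and parallel to its two short neighbours. Every piece must sit fully down on its nest and be let go. Leave the big nut and the solid disc where they lie.

Things in the scene. Friction and masses are not known exactly. Their poses are not given: they have to be found in the camera images.
- bolt_mid (a point): Rusty hex bolt standing upright on its head, 67 mm tall: head 19 mm across and 8 mm high at the bottom, threaded 12 mm shank above it. Point: on its axis, half-way up (33.5 mm above its foot); z up.
- nut_mid (a point): The small hex nut, rusty, lying flat: 19 mm across flats, 22 mm across corners, 10 mm high; it fits the bolt. Point: its centre, half-way up; z up, two of its flats face its own +x and -x.
- collar_mid (a point): Open steel ring (shaft collar) lying flat: 38 mm outside, 26 mm hole, 16 mm high. Point: centre of the hole, half-way up; z up.
- plate_mid (a point): Steel spacer plate standing upright on its short narrow edge: 36 mm wide (its x), 14 mm thick (its y), 64 mm tall, with a small dark hole near its upper edge; 0.14 to 0.28 kg. Point: its centre, 32 mm above its foot; z up.
- big_nut_mid (a point): Look-alike that stays: the big dark hex nut, 30 mm across flats, 16 mm high, lying flat. Point: its centre, half-way up.
- cap_mid (a point): Look-alike that stays: a solid steel disc (end cap), 38 mm in diameter and 16 mm high like the open ring, but without a hole through it. Point: its centre, half-way up.
- bolt_cup_seat (a point): One of four fixed grey plastic nests, 55 x 55 mm, in a row 59 mm apart on a raised wooden tray, order varies. This one carries a round cup, 38 mm inside, 44 mm outside, its rim 16 mm above the seat. Point: middle of the seat (the face the piece stands on), 49 mm above the bed; z up, y along the row.
- nut_dish_seat (a point): One of four fixed grey plastic nests, 55 x 55 mm, in a row 59 mm apart on a raised wooden tray, order varies. This one is a shallow square dish, 43 mm inside, with a rim 4 mm above the seat. Point: middle of the seat (the face the piece stands on), 49 mm above the bed; z up, y along the row.
- ring_peg_seat (a point): One of four fixed grey plastic nests, 55 x 55 mm, in a row 59 mm apart on a raised wooden tray, order varies. This one carries an upright steel peg in its middle, 10 mm thick, its top 17 mm above the seat. Point: middle of the seat (the face the piece stands on), 49 mm above the bed; z up, y along the row.
- plate_rack_seat (a point): One of four fixed grey plastic nests, 55 x 55 mm, in a row 59 mm apart on a raised wooden tray, order varies. This one is a rack: two fixed short steel plates (36 mm wide along x, 12 mm thick, tops 26 mm above the seat), a 30 mm gap between them along y. Point: middle of the seat (the face the piece stands on), 49 mm above the bed; z up, y along the row.

How it is judged:
By the outcome, as a careful person would: the job done as asked, in the order asked, and still so for the second after the job is handed in, with the robot touching nothing.
It also fails if it takes over 83 s, if anything falls off the work surface, if the arm or the gripper's body presses on something with over 40 N, if the wrist force passes 120 N, or if a joint passes its speed limit or range.

## Working session

There is one attempt and no reset: what is moved stays moved. The work goes in short steps, Python scripts to look and compute and a tool call to move; the robot and the scene stay as the last step left them, time stands still between calls to the robot, and variables do not carry over. Pictures are saved under pics/ and viewed, about 12 in all and at most 16, crops included, and the job is handed in when it is done.

Besides the shell and the picture viewer there is one more tool, called after "Request:" as name(argument=value, ...) on one line, values as JSON. send_rows: Moves the arm, as the interface text tells. Its arguments: {"type":"object","properties":{"moves":{"type":"array","items":{"type":"array"}}},"required":["moves"]}

```bash
ls; mkdir -p pics
python3 - <<'E'
from workcell import readout, camera, get_calibration, order, bot
import cv2
for n in ("scene","top"):
    cv2.imwrite(f"pics/{n}0.png",camera(n)[:,:,::-1]); c=get_calibration(n); print(n,c)
print(get_calibration("wrist")); print(readout.get_obs()); print(bot.tips_ahead)
E
```

```text
pics
scene {'fx': 539.8060154192618, 'fy': 539.8060154192618, 'cx': 310.0028333933268, 'cy': 238.1153066648969, 'k1': -0.0880326974655979, 'R': array([[-0.7161295 , -0.69795108,  0.00477796],
       [-0.52037809,  0.5293444 , -0.67007548],
       [ 0.46515072, -0.48234716, -0.74227759]]), 't': array([0.44745016, 0.20563489, 0.76049566])}
top {'fx': 619.5318440527113, 'fy': 619.5318440527113, 'cx': 317.89681144619243, 'cy': 237.48656489304997, 'k1': -0.040335132416958755, 'R': array([[-2.30962322e-02, -9.99721101e-01, -4.92792842e-03],
       [-9.73383264e-01,  2.36114607e-02, -2.27963858e-01],
       [ 2.28016634e-01, -4.68343137e-04, -9.73657124e-01]]), 't': array([0.16761463, 0.48845789, 0.82841263])}
{'fx': 345.98851354978933, 'fy': 345.98851354978933, 'cx': 324.10707277443714, 'cy': 244.15983040416899, 'k1': -0.05283564950611918, 'R': array([[ 3.90382870e-01, -9.20652190e-01, -8.71322975e-04],
       [-8.71460500e-01, -3.69829078e-01,  3.22153767e-01],
       [-2.96913812e-01, -1.25003989e-01, -9.46686955e-01]]), 't': array([-0.49876676, -0.04193664,  0.38063976])}
{'clock': 0.1, 'joint_pos': array([-1.16999252e+00,  2.41319605e-01,  3.87591011e-03,  1.33521328e+00,
       -2.18882161e-05,  1.57081581e+00]), 'joint_vel': array([-0.00135037, -0.00267241,  0.00390764, -0.00068829,  0.00070718,
        0.00175966]), 'tau': array([-1.06476432e-04, -3.73138547e+01,  2.53009683e+01,  1.08826405e-02,
       -4.39960831e-05,  1.20292879e-05]), 'eef_pos': array([ 0.19490782, -0.45998215,  0.30311734]), 'tool_rot': array([ 9.79988165e-01,  1.99053587e-01, -1.95926938e-04, -9.09523275e-04]), 'ft_force': array([ 0.20523311, -0.29120057, -0.53431165]), 'ft_torque': array([-0.05466412,  0.01944431, -0.01867057]), 'grip_width': 0.08537706255695514}
0.0726
```

View pics/scene0.png

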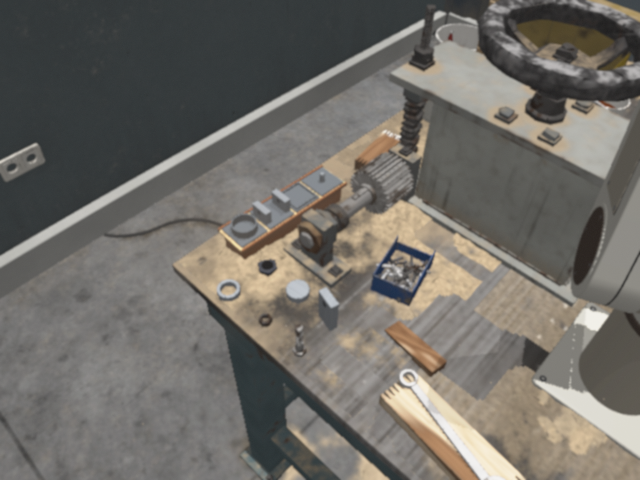

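View pics/top0.png

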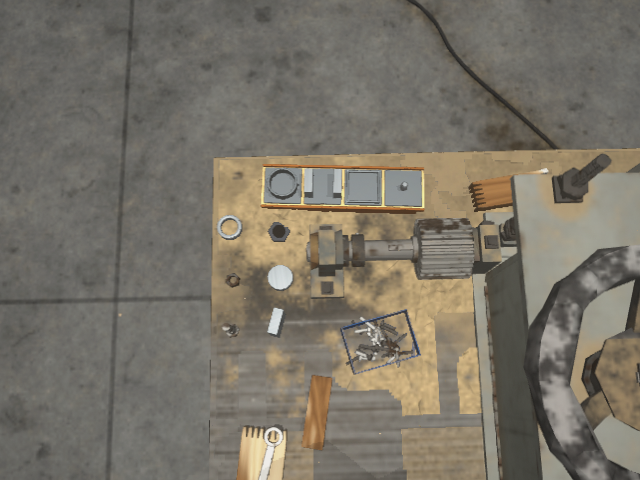

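The scene view shows the ring at (229,289), small nut (265,320), bolt (299,340), plate (328,307), disc (297,290) and big nut (267,267). Along the tray from the +y end come cup, rack, dish and peg. The top view gives ring (230,227), small nut (233,281), bolt (229,330), plate (276,320), cup (283,183), rack (322,183), dish (364,186) and peg (404,186).

```bash
cat > h.py <<'E'
import numpy as np, cv2
from workcell import readout, camera, get_calibration
from scipy.spatial.transform import Rotation as Ro
def K(c): return np.array([[c['fx'],0,c['cx']],[0,c['fy'],c['cy']],[0,0,1]]), np.array([c['k1'],0,0,0.])
def proj(c,X):
    k,d=K(c); return cv2.projectPoints(np.atleast_2d(np.float64(X)),cv2.Rodrigues(c['R'])[0],c['t'],k,d)[0][:,0]
def ray(c,p):
    k,d=K(c); n=cv2.undistortPoints(np.float64([[p]]),k,d)[0,0]
    return -c['R'].T@c['t'], c['R'].T@np.r_[n,1]
def onz(c,p,z):
    o,d=ray(c,p); return o+d*(z-o[2])/d[2]
def tri(obs):
    A=np.zeros((3,3));b=np.zeros(3);L=[ray(c,p) for c,p in obs]
    for o,d in L:
        d=d/np.linalg.norm(d);P=np.eye(3)-np.outer(d,d);A+=P;b+=P@o
    X=np.linalg.solve(A,b)
    return X,[np.round(proj(c,X)[0]-p,1) for c,p in obs]
E
python3 - <<'E'
from h import *
s,t=get_calibration('scene'),get_calibration('top')
for n,a,b in [('ring',(229,289),(230,227)),('nut',(265,320),(233,281)),('bolttop',(298,328),(225,326)),('platetop',(326,296),(276,320)),('cap',(297,289),(280,277)),('bignut',(267,266),(279,232)),('cup',(243,226),(283,183)),('dish',(300,193),(364,186)),('pegtop',(322,175),(404,185)),('rackA',(263,209),(308,182)),('rackB',(282,198),(336,182))]:
    X,e=tri([(s,a),(t,b)]); print(n,X.round(3),e)
E
python3 - <<'E'
import cv2,sys
sys.path.insert(0,'.')
a=cv2.imread('pics/top0.png')[155:355,205:435]; cv2.imwrite('pics/tc.png',cv2.resize(a,None,fx=3,fy=3,interpolation=2)[:600])
E
```

```text
ring [0.523 0.289 0.008] [array([0., 0.]), array([-0., -0.])]
nut [0.442 0.285 0.   ] [array([0.5, 0.2]), array([-0.3, -0.5])]
bolttop [0.369 0.287 0.061] [array([-0.1, -0. ]), array([0.1, 0.1])]
platetop [0.378 0.218 0.059] [array([1.3, 0.3]), array([-0.8, -1.2])]
cap [0.445 0.214 0.01 ] [array([0.2, 0.1]), array([-0.1, -0.2])]
bignut [0.514 0.215 0.009] [array([0.3, 0.1]), array([-0.2, -0.2])]
cup [0.578 0.206 0.05 ] [array([0.5, 0.2]), array([-0.4, -0.5])]
dish [0.568 0.086 0.052] [array([-0.8, -0.2]), array([0.6, 0.8])]
pegtop [0.567 0.029 0.058] [array([-0.1, -0. ]), array([0.1, 0.1])]
rackA [0.571 0.168 0.068] [array([-0.4, -0.1]), array([0.3, 0.4])]
rackB [0.57  0.127 0.067] [array([-1. , -0.3]), array([0.7, 1. ])]
```

View pics/tc.png

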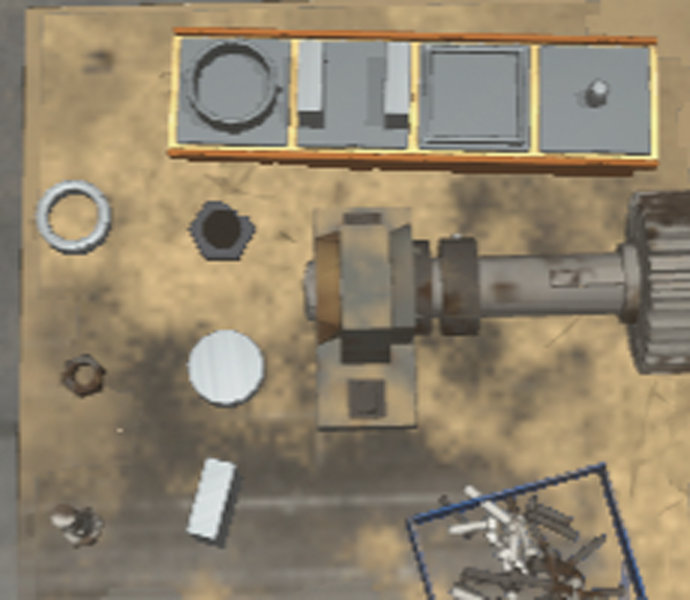

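The close-up confirms the layout: ring at (74,217), small nut (84,375), bolt (77,525), plate top face centred near (212,500), with its long side slightly off x. The machine block stands between the start pose and the work, so I'll measure it before moving.

Run:
```python
from h import *
s,t=get_calibration('scene'),get_calibration('top')
for n,a,b in [('boxcorner',(393,75),(513,176)),('gearL',(362,185),(415,232)),('bearingtop',(322,207),(327,230)),('wheelrimL',(480,30),(527,375)),('post',(430,8),(606,158)),('hub',(566,50),(625,380)),('boxbase far',(415,200),(487,300))]:
    X,e=tri([(s,a),(t,b)]); print(n,X.round(3),e)
for c,n in((s,'s'),(t,'t')): print(n,-c['R'].T@c['t'], proj(c,[[0,0,0],[.195,-.46,.304],[0.15,-.1,0]]).round())
for p in [(415,200),(575,305),(540,375),(590,310)]: print('scene z0',p,onz(s,p,0).round(3))
for p in [(487,300),(487,470),(213,158),(640,150)]: print('top z0',p,onz(t,p,0).round(3))
cv2.imwrite('pics/w0.png',camera('wrist')[:,:,::-1])
a=cv2.imread('pics/scene0.png')[0:400,340:640]; cv2.imwrite('pics/sc.png',cv2.resize(a,None,fx=1.5,fy=1.5))
```

```text
boxcorner [ 0.514 -0.072  0.242] [array([-1.5, -0.4]), array([1.2, 1.8])]
gearL [0.488 0.019 0.079] [array([-2.1, -0.6]), array([1.4, 2.3])]
bearingtop [0.478 0.139 0.121] [array([-6.3, -2. ]), array([4. , 6.5])]
wheelrimL [0.315 0.008 0.419] [array([24.3, -0.1]), array([-20.7, -28.6])]
post [ 0.502 -0.134  0.337] [array([0., 0.]), array([-0., -0.])]
hub [ 0.281 -0.114  0.363] [array([-3.3, -0.2]), array([2.6, 4.3])]
boxbase far [ 0.415 -0.08   0.022] [array([8.7, 1.3]), array([-6.3, -9. ])]
s [0.07369504 0.57026957 0.70015189] [[616. 379.]
 [686.  33.]
 [557. 283.]]
t [0.29043615 0.15642266 0.9187666 ] [[441. 597.]
 [950. 460.]
 [506. 479.]]
scene z0 (415, 200) [ 0.439 -0.092  0.   ]
scene z0 (575, 305) [ 0.107 -0.08  -0.   ]
scene z0 (540, 375) [0.087 0.073 0.   ]
scene z0 (590, 310) [ 0.084 -0.088  0.   ]
top z0 (487, 300) [ 0.404 -0.094  0.   ]
top z0 (487, 470) [ 0.163 -0.075  0.   ]
top z0 (213, 158) [ 0.638  0.318 -0.   ]
top z0 (640, 150) [ 0.636 -0.36   0.   ]
```

View pics/w0.png

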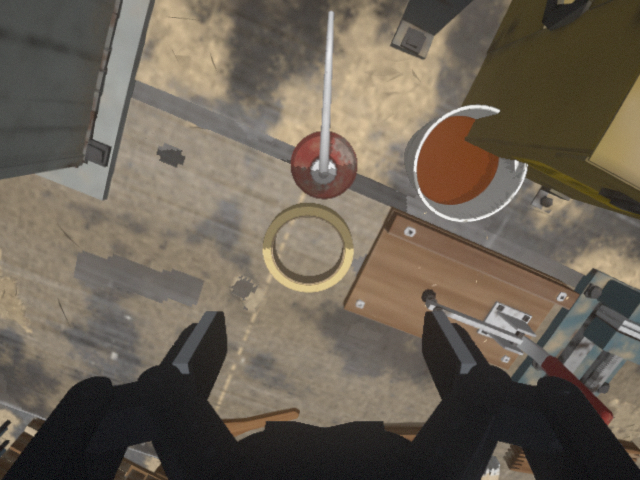

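The wrist view shows only unrelated clutter under the start pose: oiler, bucket and vise. The handwheel on the machine lies in the sweep path, so I'll fit it as a horizontal circle from its edges in both views.

Run:
```python
from h import *
from scipy.optimize import least_squares
s,t=get_calibration('scene'),get_calibration('top')
th=np.linspace(0,2*np.pi,121)
def f(p):
    C=np.c_[p[0]+p[3]*np.cos(th),p[1]+p[3]*np.sin(th),np.full(121,p[2])]
    a,b=proj(s,C),proj(t,C); return [a[:,0].min()-479,a[:,1].max()-97,b[:,0].min()-527,b[:,1].min()-238]
r=least_squares(f,[.28,-.12,.38,.13]); print(r.x.round(3),r.fun.round(1))
o=readout.get_obs(); R=Ro.from_quat(o['tool_rot']).as_matrix(); print(R.round(3))
c=get_calibration('wrist'); print('cam in tool',R.T@(-c['R'].T@c['t']-o['eef_pos']), (c['R']@R).round(3))
```

```text
[ 0.278 -0.16   0.361  0.135] [ 0. -0.  0. -0.]
[[ 0.921  0.39  -0.001]
 [ 0.39  -0.921  0.001]
 [-0.    -0.002 -1.   ]]
cam in tool [ 0.08304085 -0.00064005 -0.07031335] [[ 0.     1.    -0.001]
 [-0.947 -0.    -0.322]
 [-0.322  0.001  0.947]]
```

Wheel: centre (0.28,-0.16), radius about 0.135, z about 0.36. I'll rise to a TCP height of 0.57 and cross above it.

Request:
send_rows(moves=[[[0,0,-40],[0,0,0],85],[[0,0,-80],[0,0,0],85],[[0,0,-120],[0,0,0],85],[[0,0,-160],[0,0,0],85],[[0,0,-200],[0,0,0],85],[[0,0,-240],[0,0,0],85],[[0,0,-270],[0,0,0],85],[[30,-26,-270],[0,0,0.1],85],[[60,-52,-270],[0,0,0.2],85],[[90,-78,-270],[0,0,0.3],85],[[120,-104,-270],[0,0,0.4],85],[[150,-130,-270],[0,0,0.4],85]])

```text
clock: 1.15
eef_pos: [0.2829, -0.2808, 0.5731]
tool_rot: [1.0, -0.002, -0.0, -0.001]
ft_force: [1.3, 1.0, 0.0]
grip_width: 0.0848
```

```bash
cat > m.py <<'E'
# print tool-frame shift to world target TCP & yaw (tool x direction angle), tool down
import sys
from h import *
def go(x,y,z,yaw=0):
    o=readout.get_obs(); R=Ro.from_quat(o['tool_rot']); 
    T=Ro.from_matrix(np.array([[np.cos(yaw),np.sin(yaw),0],[np.sin(yaw),-np.cos(yaw),0],[0,0,-1]]))
    print('shift mm',(R.inv().apply(np.array([x,y,z])-o['eef_pos'])*1000).round(1),'rot',(R.inv()*T).as_rotvec().round(3))
def st():
    o=readout.get_obs(); print('t',round(o['clock'],2),'tcp',o['eef_pos'].round(4),'q',o['joint_pos'].round(2),'F',o['ft_force'].round(1),'w',round(o['grip_width']*1000,1))
if __name__=='__main__':
    st()
    if len(sys.argv)>1: go(*map(float,sys.argv[1:]))
E
python3 m.py 0.40 0.0 0.57 0
```

```text
t 1.15 tcp [ 0.2829 -0.2808  0.5731] q [-0.78  0.1   0.54  2.01  0.    2.36] F [1.3 1.  0. ] w 84.8
shift mm [ 116.1 -281.2    3.6] rot [-0.002  0.001 -0.004]
```

Request:
send_rows(moves=[[[15,-33,0],[0,0,-0.12],85],[[30,-66,0],[0,0,-0.24],85],[[45,-99,0],[0,0,-0.36],85],[[60,-132,0],[0,0,-0.48],85],[[75,-165,0],[0,0,-0.6],85],[[90,-198,0],[0,0,-0.72],85],[[105,-231,0],[0,0,-0.84],85],[[116,-264,0],[0,0,-0.96],85],[[116,-300,0],[0,0,-1.08],85],[[110,-338,0],[0,0,-1.2],85],[[105,-376,10],[0,0,-1.32],85],[[100,-414,25],[0,0,-1.44],85]])

```text
clock: 2.15
eef_pos: [0.3841, 0.1347, 0.5493]
tool_rot: [0.751, 0.66, 0.001, -0.001]
ft_force: [1.2, 0.1, -0.9]
grip_width: 0.0848
```

```bash
python3 m.py 0.36 0.25 0.33 3.1416
```

```text
t 2.15 tcp [0.3841 0.1347 0.5493] q [0.34 0.09 0.46 1.94 0.   2.04] F [ 1.2  0.1 -0.9] w 84.8
shift mm [110.6 -39.  219.5] rot [ 3.000e-03 -1.000e-03 -1.699e+00]
```

Request:
send_rows(moves=[[[10,-4,20],[0,0,-0.12],85],[[20,-8,40],[0,0,-0.24],85],[[30,-12,60],[0,0,-0.36],85],[[40,-16,80],[0,0,-0.48],85],[[50,-20,100],[0,0,-0.6],85],[[60,-24,120],[0,0,-0.72],85],[[70,-28,140],[0,0,-0.84],85],[[80,-31,160],[0,0,-0.96],85],[[90,-34,180],[0,0,-1.08],85],[[100,-37,200],[0,0,-1.2],85],[[111,-39,219],[0,0,-1.32],85],[[111,-39,219],[0,0,-1.44],85]])

```text
clock: 3.15
eef_pos: [0.3583, 0.2507, 0.3263]
tool_rot: [0.126, 0.992, -0.001, -0.002]
ft_force: [0.1, -0.6, 0.1]
grip_width: 0.0847
```

```bash
python3 m.py 0.36 0.25 0.33 3.1416
```

```text
t 3.15 tcp [0.3583 0.2507 0.3263] q [ 0.61  0.11 -0.1   1.37  0.    0.86] F [ 0.1 -0.6  0.1] w 84.7
shift mm [-1.8 -0.3 -3.7] rot [-0.002 -0.005 -0.252]
```

Request:
send_rows(moves=[[[-2,0,-4],[0,0,-0.12],85],[[-2,0,-4],[0,0,-0.25],85],[[-2,0,-4],[-0.002,-0.005,-0.252],85],[[-2,0,-4],[-0.002,-0.005,-0.252],85]])

```text
clock: 3.48
eef_pos: [0.3601, 0.2502, 0.3301]
tool_rot: [0.001, 1.0, 0.0, 0.0]
ft_force: [0.1, 1.3, -1.2]
grip_width: 0.0851
```

```bash
cat > snap.py <<'E'
import sys,pickle
from h import *
n=sys.argv[1]; c=get_calibration('wrist'); im=camera('wrist')
cv2.imwrite(f'pics/{n}.png',im[:,:,::-1]); pickle.dump(c,open(f'pics/{n}.pkl','wb'))
E
python3 snap.py w1; python3 m.py 0.30 0.28 0.30 3.1416
```

```text
t 3.53 tcp [0.3601 0.2502 0.3302] q [ 0.61  0.11 -0.09  1.37  0.    0.61] F [ 0.1  0.5 -0.9] w 85.0
shift mm [60.2 29.7 30.2] rot [ 0.     0.    -0.003]
```

View pics/w1.png

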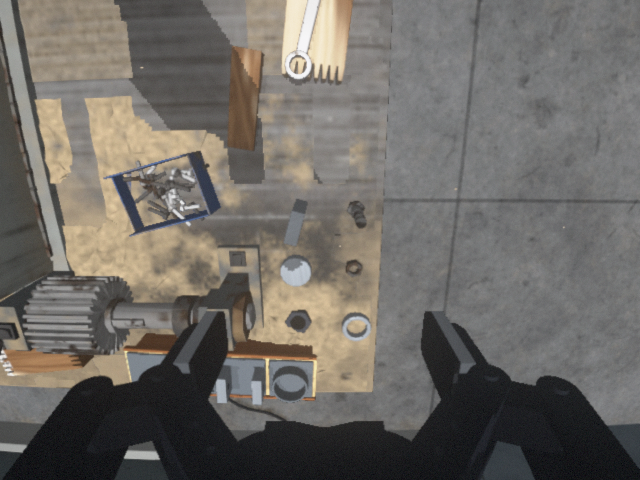

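The wrist view shows bolt at (357,213), small nut (353,268), ring (356,327), plate (297,222), disc (296,270), big nut (299,320) and cup (290,382). I'll enlarge it.

Run:
```python
import cv2
a=cv2.imread('pics/w1.png')[195:345,255:385]; cv2.imwrite('pics/w1c.png',cv2.resize(a,None,fx=4,fy=4,interpolation=cv2.INTER_CUBIC))
```

```text
(no output)
```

View pics/w1c.png

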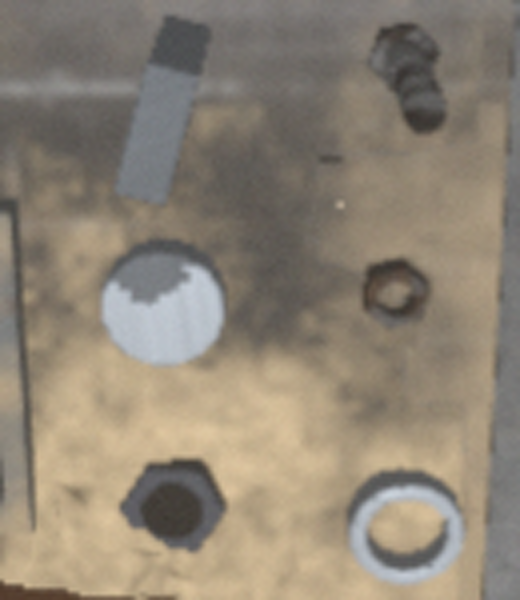

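```bash
python3 - <<'E'
from h import *
import pickle
s,t=get_calibration('scene'),get_calibration('top'); w=pickle.load(open('pics/w1.pkl','rb'))
for n,a,b,z in [('bolttop',(361.3,223.5),(225.7,326.7),.067),('platetop',(294.6,228.3),(275.7,321.7),.064),('nuttop',(354.2,267.7),(233,280),.01),('ringtop',(356.3,328),(229.5,226.8),.016)]:
    X,e=tri([(w,a),(t,b)]); print(n,X.round(4),e,'w@z',onz(w,a,z).round(4),'t@z',onz(t,b,z).round(4))
P=[onz(w,(254.7+u/4,194.7+v/4),.064)[:2] for u,v in [(148,67),(202,77),(170,203),(117,190)]]
P=np.array(P); print(P.round(4)); d=(P[0]+P[1]-P[2]-P[3])/2; print('plate len',np.linalg.norm(d),'ang',np.degrees(np.arctan2(d[1],d[0])),'c',P.mean(0))
H=[onz(w,(254.7+u/4,194.7+v/4),.01)[:2] for u,v in [(399,258),(428,273),(428,305),(399,323),(367,308),(367,275)]]; print('nut corners',np.round(H,4),np.mean(H,0).round(4))
for n,b,z in [('cup',(282.7,183.7),.065),('rackA',(308.7,181),.075),('rackB',(337.7,181.7),.075),('dish',(363.7,186.7),.053),('peg',(405,184.7),.066)]: print(n,onz(t,b,z).round(4))
E
python3 m.py 0.37 0.287 0.20 3.1416
```

```text
bolttop [0.3676 0.286  0.0697] [array([-1.3, -0.3]), array([-1. , -0.2])] w@z [0.3687 0.2876 0.067 ] t@z [0.3675 0.2851 0.067 ]
platetop [0.375  0.2187 0.0577] [array([-1.4, -1.2]), array([-1.1, -0.9])] w@z [0.3744 0.2207 0.064 ] t@z [0.3731 0.2168 0.064 ]
nuttop [0.4432 0.2863 0.0017] [array([-1.2, -0.3]), array([-1. , -0.2])] w@z [0.4401 0.2871 0.01  ] t@z [0.4415 0.2835 0.01  ]
ringtop [0.5223 0.2903 0.0141] [array([-1.1, -0.2]), array([-0.9, -0.1])] w@z [0.5214 0.2915 0.016 ] t@z [0.5216 0.2886 0.016 ]
[[0.357  0.2183]
 [0.3596 0.2317]
 [0.3928 0.2228]
 [0.3892 0.2093]]
plate len 0.03393371520046873 ang 164.74635313184137 c [0.37462942 0.22051456]
nut corners [[0.429  0.2871]
 [0.4339 0.296 ]
 [0.4445 0.2964]
 [0.4505 0.2876]
 [0.4454 0.2777]
 [0.4345 0.2775]] [0.4396 0.287 ]
cup [0.5715 0.205  0.065 ]
rackA [0.5713 0.1672 0.075 ]
rackB [0.5692 0.1258 0.075 ]
dish [0.5679 0.0872 0.053 ]
peg [0.5653 0.0285 0.066 ]
t 3.53 tcp [0.3601 0.2502 0.3302] q [ 0.61  0.11 -0.09  1.37  0.    0.61] F [ 0.1  0.5 -0.9] w 85.0
shift mm [ -9.8  36.8 130.2] rot [ 0.     0.    -0.003]
```

Request:
send_rows(moves=[[[-8,36,30],[0,0,0],40],[[-8,36,70],[0,0,0],40],[[-8,36,110],[0,0,0],40],[[-8,36,140],[0,0,0],40],[[-8,36,150],[0,0,0],40],[[-8,36,180],[0,0,0],40],[[-8,36,210],[0,0,0],40],[[-8,36,234],[0,0,0],40],[[-8,36,234],[0,0,0],40],[[-8,36,234],[0,0,0],25],[[-8,36,234],[0,0,0],20],[[-8,36,234],[0,0,0],20]])

```text
clock: 4.53
eef_pos: [0.3695, 0.2871, 0.0981]
tool_rot: [0.002, 1.0, 0.001, 0.002]
ft_force: [0.4, 0.2, 0.4]
grip_width: 0.0199
```

```bash
python3 snap.py w2; python3 m.py
```

```text
t 4.58 tcp [0.3695 0.2872 0.0981] q [ 0.66  0.38 -0.4   0.79  0.    0.66] F [0.9 0.1 0.5] w 19.9
```

View pics/w2.png

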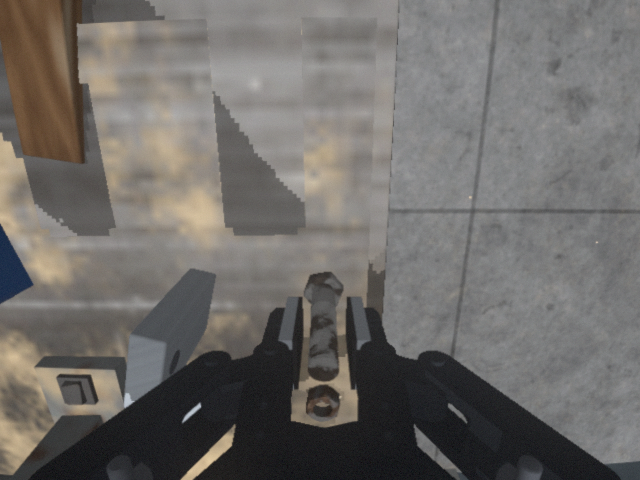

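Both pads straddle the shank (shank at column 323, pads at 290 and 358), so I'm closing and lifting.

Request:
send_rows(moves=[[[0,0,2],[0,0,0],8],[[0,0,2],[0,0,0],5],[[0,0,2],[0,0,0],5],[[0,0,2],[0,0,0],5],[[0,0,2],[0,0,0],5],[[0,0,-15],[0,0,0],5],[[0,0,-45],[0,0,0],5],[[0,0,-80],[0,0,0],5],[[0,0,-115],[0,0,0],5],[[-20,-8,-120],[0,0,0],5],[[-50,-20,-120],[0,0,0],5],[[-80,-32,-120],[0,0,0],5]])

```text
clock: 5.58
eef_pos: [0.4501, 0.255, 0.2208]
tool_rot: [0.001, 1.0, 0.003, 0.004]
ft_force: [0.6, 1.1, -0.4]
grip_width: 0.0103
```

```bash
python3 m.py 0.571 0.206 0.215 3.1416
```

```text
t 5.58 tcp [0.4501 0.255  0.2208] q [ 0.52  0.32 -0.11  1.13  0.    0.52] F [ 0.6  1.1 -0.4] w 10.3
shift mm [-120.9  -48.9    6.5] rot [ 0.005  0.008 -0.001]
```

Request:
send_rows(moves=[[[-35,-15,6],[0,0,0],5],[[-70,-30,6],[0,0,0],5],[[-100,-42,6],[0,0,0],5],[[-121,-49,6],[0.005,0.008,0],5],[[-121,-49,15],[0.005,0.008,0],5],[[-121,-49,25],[0.005,0.008,0],5],[[-121,-49,25],[0.005,0.008,0],5]])

```text
clock: 6.17
eef_pos: [0.5693, 0.2056, 0.1938]
tool_rot: [0.001, 1.0, -0.001, -0.003]
ft_force: [-1.1, -0.3, -1.9]
grip_width: 0.0104
```

```bash
python3 snap.py w3; python3 m.py 0.571 0.206 0.1455 3.1416
python3 - <<'E'
import cv2
a=cv2.imread('pics/w3.png')[200:440,200:500]; cv2.imwrite('pics/w3c.png',cv2.resize(a,None,fx=2,fy=2))
E
```

```text
t 6.22 tcp [0.5691 0.206  0.1947] q [0.35 0.51 0.12 1.18 0.   0.35] F [-0.1  0.   0.1] w 10.2
shift mm [-2.1  0.1 49.2] rot [-0.001 -0.005 -0.   ]
```

View pics/w3.png

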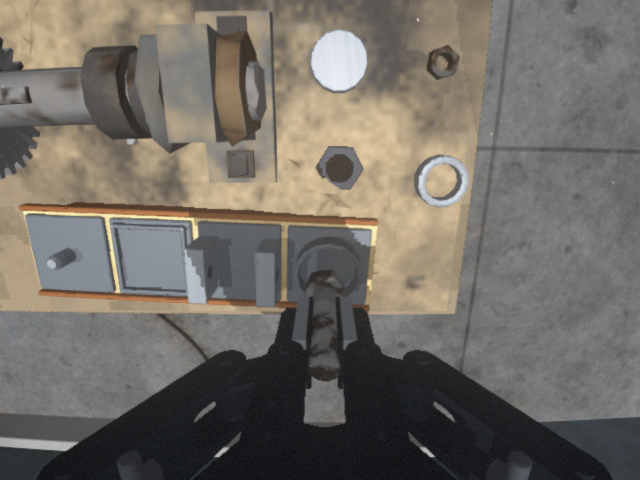

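The wrist view shows the bolt held upright above the cup. The cup rim spans columns 297–363 with its upper edge at row 237; the peg top is at (53,264) and the dish centre about (154,258). I'll fit positions from this.

```bash
cat > fit.py <<'E'
from h import *
import pickle
from scipy.optimize import least_squares
t=get_calibration('top'); w=pickle.load(open('pics/w3.pkl','rb'))
th=np.linspace(0,2*np.pi,181); cs=np.c_[np.cos(th),np.sin(th)]
def f(p):
    q=proj(w,np.c_[p+.022*cs,np.full(181,.065)]); return [(q[:,0].min()+q[:,0].max())/2-329.5,q[:,1].min()-237]
r=least_squares(f,[.571,.205]); q=proj(w,np.c_[r.x+.022*cs,np.full(181,.065)]); print('cup',r.x.round(4),q.min(0).round(),q.max(0).round())
print('dish',onz(w,(154,258),.049).round(4),'peg top',onz(w,(54,263),.066).round(4),'peg',tri([(w,(54,263)),(t,(405,184.7))]))
print('rackA top',onz(w,(265,272),.075).round(4),'rackB',onz(w,(198,270),.075).round(4))
print('rack nest corners->c',onz(w,(239,262),.049).round(4))
print('bolt head px predicted at .569,.206,z.098',proj(w,[.5691,.206,.102]), 'nut',onz(w,(443,61),.01).round(4),'ring',onz(w,(441,182),.016).round(4))
E
python3 fit.py
```

```text
cup [0.5708 0.2093] [294. 237.] [365. 302.]
dish [0.5685 0.091  0.049 ] peg top [0.5657 0.0331 0.066 ] peg (array([0.56777767, 0.02762221, 0.05968289]), [array([-0.1, -0.6]), array([-0. , -0.3])])
rackA top [0.5675 0.1708 0.075 ] rackB [0.5663 0.1306 0.075 ]
rack nest corners->c [0.5713 0.1488 0.049 ]
bolt head px predicted at .569,.206,z.098 [[324.11761015 295.22616645]] nut [0.4421 0.2857 0.01  ] ring [0.5226 0.2899 0.016 ]
```

Request:
send_rows(moves=[[[-2,2,8],[0,0,0],5],[[-2,2,20],[0,0,0],5],[[-2,2,32],[0,0,0],5],[[-2,2,42],[0,0,0],5],[[-2,2,46],[0,0,0],5],[[-2,2,48],[0,0,0],5],[[-2,2,48],[0,0,0],5]])

```text
clock: 6.8
eef_pos: [0.5702, 0.2083, 0.1471]
tool_rot: [-0.0, 1.0, -0.0, -0.003]
ft_force: [1.4, -0.5, -0.9]
grip_width: 0.0103
```

```bash
python3 m.py 0.571 0.208 0.1455 3.1416
```

```text
t 6.8 tcp [0.5702 0.2083 0.1471] q [0.35 0.56 0.06 1.08 0.   0.35] F [ 1.4 -0.5 -0.9] w 10.3
shift mm [-0.8 -0.3  1.6] rot [-0.001 -0.005  0.   ]
```

Request:
send_rows(moves=[[[0,0,1],[0,-0.005,0],5],[[0,0,2],[0,-0.005,0],5],[[0,0,2.5],[0,-0.005,0],5]])

```text
clock: 7.05
eef_pos: [0.5704, 0.2085, 0.1468]
tool_rot: [-0.0, 1.0, -0.0, 0.001]
ft_force: [-3.7, -1.7, 11.3]
grip_width: 0.0102
```

```bash
python3 m.py
```

```text
t 7.05 tcp [0.5704 0.2085 0.1468] q [ 0.35  0.55  0.05  1.07 -0.    0.35] F [-3.7 -1.7 11.3] w 10.2
```

Request:
send_rows(moves=[[[0,0,0],[0,0,0],14],[[0,0,0],[0,0,0],18],[[0,0,0],[0,0,0],26],[[0,0,0],[0,0,0],26],[[0,0,-15],[0,0,0],26],[[0,0,-40],[0,0,0],26],[[0,0,-75],[0,0,0],30],[[20,15,-100],[0,0,0],35],[[50,35,-100],[0,0,0],40],[[80,50,-100],[0,0,0],40],[[110,65,-100],[0,0,0],40],[[130,78,-100],[0,0,0],40]])

```text
clock: 8.05
eef_pos: [0.4377, 0.2869, 0.2464]
tool_rot: [-0.001, 1.0, -0.0, 0.0]
ft_force: [0.7, 0.5, 0.2]
grip_width: 0.0398
```

```bash
python3 snap.py w4; python3 m.py 0.4415 0.2855 0.12 3.1416
python3 - <<'E'
import cv2
a=cv2.imread('pics/w4.png')[180:480,200:480]; cv2.imwrite('pics/w4c.png',cv2.resize(a,None,fx=2,fy=2))
E
```

```text
t 8.1 tcp [0.435  0.2888 0.2464] q [ 0.59  0.32 -0.04  1.21  0.    0.58] F [-2.7 -0.3 -0.7] w 40.1
shift mm [ -6.8  -3.4 126.3] rot [ 0.001 -0.002  0.005]
```

View pics/w4c.png

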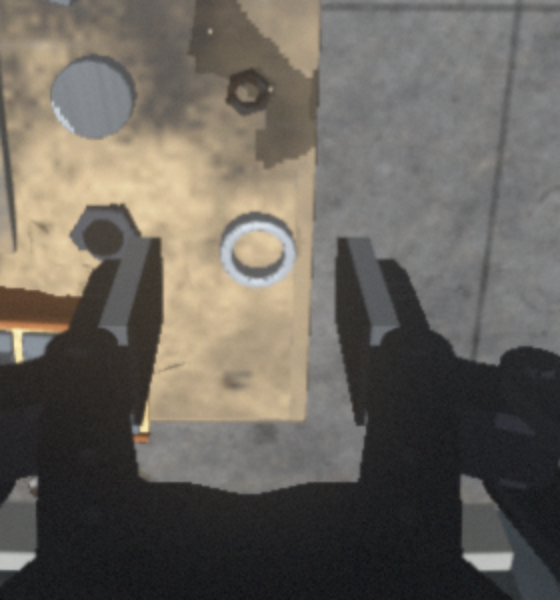

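```bash
python3 - <<'E'
from h import *
import pickle
w=pickle.load(open('pics/w4.pkl','rb')); w1=pickle.load(open('pics/w1.pkl','rb'))
p=(323.5,225.7); print(onz(w,p,.01).round(4), tri([(w,p),(w1,(354.2,267.7))]))
H=np.array([onz(w,(199.7+u/2,179.7+v/2),.01)[:2] for u,v in [(250,68),(270,85),(267,105),(245,116),(228,100),(230,80)]]);print(H.round(4),H.mean(0))
print('ring',onz(w,(199.7+259/2,179.7+252/2),.016).round(4))
im=camera('top'); cv2.imwrite('pics/t2.png',cv2.resize(im[155:215,255:435,::-1],None,fx=4,fy=4,interpolation=2))
E
python3 m.py 0.4415 0.286 0.078 3.1416
```

```text
[0.4411 0.2866 0.01  ] (array([0.4415451 , 0.28692899, 0.00734063]), [array([ 0.4, -0.3]), array([-0.3,  0.2])])
[[0.4298 0.2876]
 [0.4377 0.2968]
 [0.4473 0.2955]
 [0.4527 0.2854]
 [0.4449 0.2775]
 [0.4354 0.2785]] [0.44129821 0.28690063]
ring [0.5206 0.2923 0.016 ]
t 8.15 tcp [0.4372 0.2879 0.2465] q [ 0.58  0.32 -0.04  1.21 -0.    0.58] F [0.3 0.6 0.6] w 39.8
shift mm [ -4.2  -1.8 168.5] rot [-0.     0.     0.005]
```

View pics/t2.png

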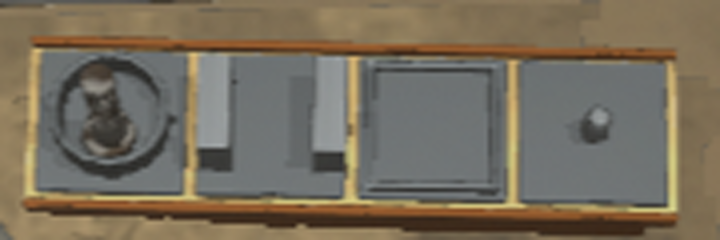

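The top view shows the bolt standing inside the cup. Next is the small nut.

Request:
send_rows(moves=[[[-4,-1,40],[0,0,0],40],[[-4,-1,80],[0,0,0],40],[[-4,-1,115],[0,0,0],40],[[-4,-1,145],[0,0,0],36],[[-4,-1,162],[0,0,0],32],[[-4,-1,170],[0,0,0],28],[[-4,-1,170],[0,0,0],26],[[-4,-1,170],[0,0,0],26]])

```text
clock: 8.82
eef_pos: [0.4421, 0.2869, 0.0768]
tool_rot: [-0.002, 1.0, -0.0, 0.0]
ft_force: [-0.2, -0.3, 0.4]
grip_width: 0.026
```

```bash
python3 m.py 0.4412 0.2868 0.0765 3.1416
```

```text
t 8.82 tcp [0.4421 0.2869 0.0768] q [ 0.58  0.5  -0.26  0.81 -0.    0.57] F [-0.2 -0.3  0.4] w 26.0
shift mm [ 0.9 -0.1  0.3] rot [-0.     0.001  0.005]
```

Request:
send_rows(moves=[[[1,0,0],[0,0,0],15],[[1,0,0],[0,0,0],15],[[1,0,0],[0,0,0],15],[[1,0,0],[0,0,0],15],[[1,0,-15],[0,0,0],15],[[1,0,-45],[0,0,0],15],[[1,0,-85],[0,0,0],15],[[1,0,-125],[0,0,0],15],[[1,0,-155],[0,0,0],15],[[-20,-30,-165],[0,0,0],15],[[-40,-60,-165],[0,0,0],15],[[-60,-95,-165],[0,0,0],15]])

```text
clock: 9.82
eef_pos: [0.5035, 0.1927, 0.2444]
tool_rot: [-0.004, 1.0, 0.001, 0.003]
ft_force: [0.7, -0.7, -1.0]
grip_width: 0.0161
```

```bash
python3 m.py 0.568 0.089 0.20 3.1416
```

```text
t 9.82 tcp [0.5035 0.1927 0.2444] q [ 0.37  0.35 -0.01  1.21 -0.    0.36] F [ 0.7 -0.7 -1. ] w 16.1
shift mm [ -63.4 -104.3   44.5] rot [0.002 0.006 0.008]
```

Request:
send_rows(moves=[[[-25,-38,5],[0,0,0],13],[[-45,-75,15],[0,0,0],13],[[-63,-104,30],[0.002,0.006,0.008],13],[[-63,-104,45],[0.002,0.006,0.008],13],[[-63,-104,45],[0.002,0.006,0.008],13]])

```text
clock: 10.23
eef_pos: [0.5668, 0.0866, 0.1965]
tool_rot: [0.002, 1.0, -0.0, -0.003]
ft_force: [-1.1, 0.2, -0.4]
grip_width: 0.0155
```

```bash
python3 snap.py w5; python3 m.py 0.568 0.089 0.13 3.1416
```

```text
t 10.28 tcp [0.5665 0.0881 0.1979] q [0.15 0.45 0.03 1.15 0.   0.16] F [0.2 0.4 0.2] w 15.8
shift mm [-1.8  1.  67.9] rot [-0.001 -0.005 -0.002]
```

View pics/w5.png

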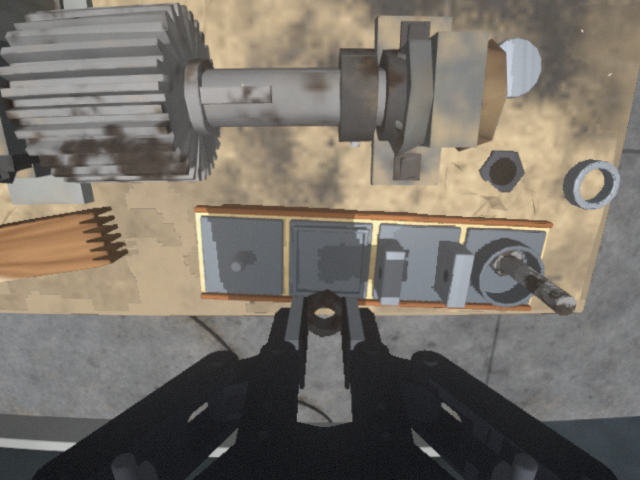

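The nut is held level between the pads at (325,313), with the dish centre near (330,259). The bolt stands in the cup.

Run:
```python
from h import *
import pickle
w=pickle.load(open('pics/w5.pkl','rb'))
print('dish',onz(w,(330.5,258.5),.051).round(4)); 
print([onz(w,p,.053).round(4) for p in [(290,222),(371,223),(374,297),(289,294)]])
print('peg top',onz(w,(237,267),.066).round(4),'seat y dir: tray front edge',onz(w,(197,213),.049).round(4),onz(w,(547,227),.049).round(4))
print('rack tops',onz(w,(395,275),.075).round(4),onz(w,(457,277),.075).round(4))
print('tool px', proj(w,[.5665,.0881,.13]))
```

```text
dish [0.5665 0.0912 0.051 ]
[array([0.5407, 0.0652, 0.053 ]), array([0.5415, 0.117 , 0.053 ]), array([0.5942, 0.1212, 0.053 ]), array([0.5917, 0.0627, 0.053 ])]
peg top [0.5663 0.0321 0.066 ] seat y dir: tray front edge [0.5354 0.0043 0.049 ] [0.5454 0.2359 0.049 ]
rack tops [0.5682 0.1298 0.075 ] [0.5697 0.1679 0.075 ]
tool px [[326.36335066 320.5421816 ]]
```

Request:
send_rows(moves=[[[-1,2,15],[0,0,0],13],[[-1,2,35],[0,0,0],13],[[-1,2,52],[0,0,0],13],[[-1,2,62],[0,0,0],13],[[-1,2,67],[0,-0.005,0],13],[[-1,2,69],[0,-0.005,0],13],[[-1,2,70],[0,-0.005,0],13],[[-1,2,71],[0,-0.005,0],13]])

```text
clock: 10.95
eef_pos: [0.5678, 0.0905, 0.1281]
tool_rot: [0.001, 1.0, -0.0, 0.001]
ft_force: [0.9, -0.7, 0.0]
grip_width: 0.0153
```

```bash
python3 m.py 0.568 0.089 0.127 3.1416
```

```text
t 10.95 tcp [0.5678 0.0905 0.1281] q [ 0.16  0.52 -0.07  0.98 -0.    0.16] F [ 0.9 -0.7  0. ] w 15.3
shift mm [-0.2 -1.5  1.1] rot [-0.     0.002 -0.001]
```

Request:
send_rows(moves=[[[0,0,1],[0,0,0],13],[[0,0,2],[0,0,0],13],[[0,0,3],[0,0,0],13]])

```text
clock: 11.2
eef_pos: [0.5687, 0.0907, 0.1269]
tool_rot: [0.001, 1.0, 0.0, 0.002]
ft_force: [-4.8, -0.3, 12.7]
grip_width: 0.0155
```

```bash
python3 m.py; python3 snap.py w6
python3 - <<'E'
import cv2
a=cv2.imread('pics/w6.png')[200:420,210:450]; cv2.imwrite('pics/w6c.png',cv2.resize(a,None,fx=2.5,fy=2.5))
E
```

```text
t 11.2 tcp [0.5687 0.0907 0.1269] q [ 0.16  0.52 -0.07  0.98 -0.    0.16] F [-4.8 -0.3 12.7] w 15.5
```

Request:
send_rows(moves=[[[0,0,-0.5],[0,0,0],20],[[0,0,-0.5],[0,0,0],24],[[0,0,-0.5],[0,0,0],28],[[0,0,-0.5],[0,0,0],28],[[0,0,-12],[0,0,0],30],[[0,0,-40],[0,0,0],35],[[0,0,-80],[0,0,0],40],[[0,0,-118],[0,0,0],50],[[10,35,-120],[0,0,0],55],[[15,75,-120],[0,0,0],60],[[20,115,-120],[0,0,0],60],[[30,150,-120],[0,0,0],60]])

```text
clock: 12.25
eef_pos: [0.5385, 0.2424, 0.2472]
tool_rot: [0.001, 1.0, 0.001, 0.003]
ft_force: [0.3, 1.2, -0.3]
grip_width: 0.06
```

```bash
python3 snap.py w7; python3 m.py 0.5225 0.290 0.12 3.1416
python3 - <<'E'
import cv2
a=cv2.imread('pics/w7.png')[140:440,0:420]; cv2.imwrite('pics/w7c.png',cv2.resize(a,None,fx=1.9,fy=1.9))
E
```

```text
t 12.3 tcp [0.536  0.2487 0.2468] q [0.43 0.44 0.15 1.27 0.   0.43] F [ 1.   3.6 -0.2] w 59.8
shift mm [ 13.8  40.6 127. ] rot [0.006 0.004 0.005]
```

View pics/w7c.png

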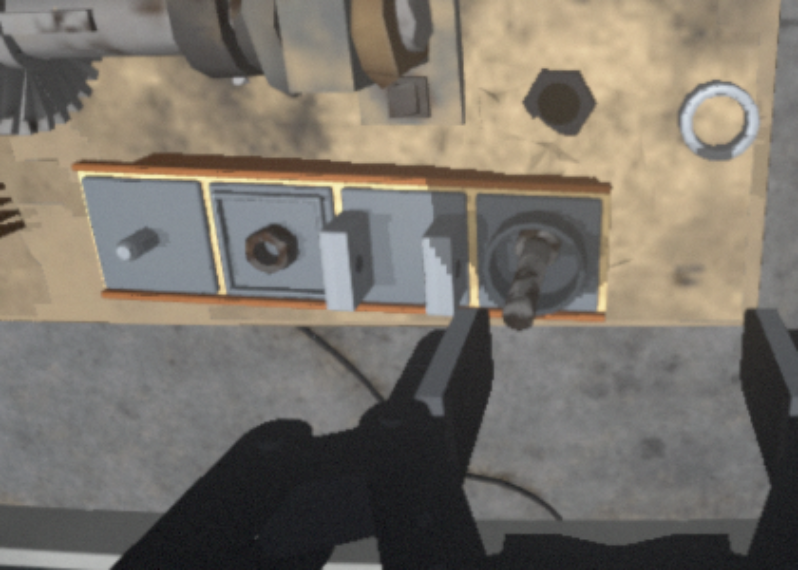

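The nut lies flat in the dish and the bolt stands in the cup. The ring's top face is at crop (719,118). Next is the ring.

Request:
send_rows(moves=[[[7,30,20],[0,0,0],60],[[14,42,55],[0.006,0.004,0.005],60],[[14,42,90],[0.006,0.004,0.005],60],[[14,42,125],[0.006,0.004,0.005],60],[[14,42,155],[0.006,0.004,0.005],55],[[14,42,170],[0.006,0.004,0.005],50],[[14,42,170],[0.006,0.004,0.005],48],[[14,42,170],[0.006,0.004,0.005],48]])

```text
clock: 12.97
eef_pos: [0.5219, 0.2911, 0.0761]
tool_rot: [-0.0, 1.0, -0.001, -0.001]
ft_force: [-0.1, 0.2, 0.0]
grip_width: 0.0481
```

```bash
python3 m.py 0.522 0.2905 0.0768 3.1416; python3 -c "
from h import *;import pickle
print(onz(pickle.load(open('pics/w7.pkl','rb')),(378.4,202.1),.016))"
```

```text
t 12.97 tcp [0.5219 0.2911 0.0761] q [ 0.51  0.62 -0.05  0.91 -0.    0.51] F [-0.1  0.2  0. ] w 48.1
shift mm [-0.1 -0.6 -0.7] rot [-0.001 -0.002  0.   ]
[0.52018051 0.29119777 0.016     ]
```

Request:
send_rows(moves=[[[0,-1,-1],[0,0,0],34],[[0,-1,-1],[0,0,0],34],[[0,-1,-1],[0,0,0],34],[[0,-1,-1],[0,0,0],34],[[0,-1,-15],[0,0,0],34],[[0,-1,-50],[0,0,0],34],[[0,-1,-90],[0,0,0],34],[[0,-1,-130],[0,0,0],34],[[0,-1,-165],[0,0,0],34],[[-10,-30,-175],[0,0,0],34],[[-20,-65,-175],[0,0,0],34],[[-30,-105,-175],[0,0,0],34]])

```text
clock: 13.97
eef_pos: [0.5532, 0.187, 0.2538]
tool_rot: [-0.002, 1.0, 0.0, 0.001]
ft_force: [0.3, -0.6, -0.9]
grip_width: 0.0351
```

```bash
python3 m.py 0.566 0.0305 0.205 3.1416
```

```text
t 13.97 tcp [0.5532 0.187  0.2538] q [ 0.33  0.43  0.14  1.28 -0.    0.32] F [ 0.3 -0.6 -0.9] w 35.1
shift mm [ -12.1 -156.5   48.8] rot [0.001 0.003 0.004]
```

Request:
send_rows(moves=[[[-4,-40,0],[0,0,0],32],[[-7,-80,5],[0,0,0],32],[[-10,-120,20],[0,0,0],32],[[-12,-156,40],[0,0,0],32],[[-12,-156,49],[0,0,0],32],[[-12,-156,49],[0.001,0.003,0.004],32]])

```text
clock: 14.47
eef_pos: [0.5642, 0.0286, 0.2026]
tool_rot: [0.002, 1.0, -0.0, -0.003]
ft_force: [-0.3, -0.1, -1.5]
grip_width: 0.035
```

```bash
python3 snap.py w8; python3 m.py 0.566 0.0305 0.13 3.1416;python3 - <<'E'
import cv2
a=cv2.imread('pics/w8.png')[170:410,190:510]; cv2.imwrite('pics/w8c.png',cv2.resize(a,None,fx=2.4,fy=2.4))
E
```

```text
t 14.52 tcp [0.565  0.0302 0.204 ] q [0.05 0.43 0.01 1.15 0.   0.06] F [ 0.3 -0.1 -0.5] w 35.0
shift mm [-1.2  0.3 74. ] rot [-0.    -0.003 -0.003]
```

View pics/w8c.png

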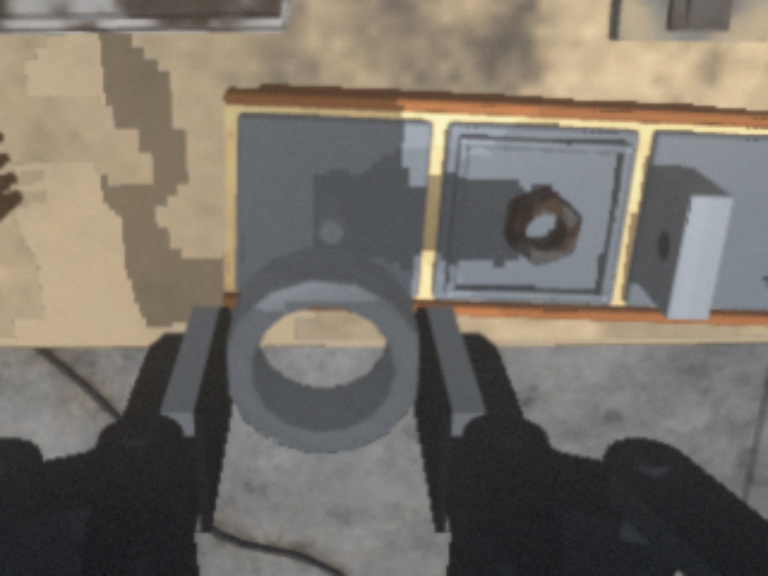

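The peg top is at crop (331,232), nearly in line with the held ring (column about 323). Lowering.

Request:
send_rows(moves=[[[-1,1.5,20],[0,0,0],32],[[-1,1.5,40],[0,0,0],32],[[-1,1.5,56],[0,0,0],32],[[-1,1.5,68],[0,0,0],32],[[-1,1.5,74],[0,-0.003,0],32],[[-1,1.5,76],[0,-0.003,0],32],[[-1,1.5,77],[0,-0.003,0],32],[[-1,1.5,78],[0,-0.003,0],32]])

```text
clock: 15.18
eef_pos: [0.5663, 0.0328, 0.1276]
tool_rot: [0.001, 1.0, 0.0, 0.001]
ft_force: [-4.0, 1.0, 9.5]
grip_width: 0.035
```

```bash
python3 m.py
```

```text
t 15.18 tcp [0.5663 0.0328 0.1276] q [ 0.06  0.5  -0.09  0.97  0.    0.06] F [-4.   1.   9.5] w 35.0
```

Request:
send_rows(moves=[[[0,0,-0.5],[0,0,0],40],[[0,0,-0.5],[0,0,0],44],[[0,0,-0.5],[0,0,0],46],[[0,0,-15],[0,0,0],46],[[0,0,-45],[0,0,0],46],[[0,0,-85],[0,0,0],46],[[0,0,-120],[0,0,0],46],[[25,25,-125],[0,0,0.05],46],[[50,50,-125],[0,0,0.1],46],[[75,75,-125],[0,0,0.15],46],[[100,100,-125],[0,0,0.2],46],[[125,125,-125],[0,0,0.267],46]])

```text
clock: 16.18
eef_pos: [0.4403, 0.1585, 0.2531]
tool_rot: [0.136, 0.991, 0.001, 0.001]
ft_force: [-0.6, 0.8, 0.5]
grip_width: 0.0459
```

```bash
python3 m.py 0.374 0.219 0.25 2.875
```

```text
t 16.18 tcp [0.4403 0.1585 0.2531] q [ 0.35  0.21 -0.18  1.19  0.    0.62] F [-0.6  0.8  0.5] w 45.9
shift mm [80.1 40.5  3. ] rot [ 0.002  0.002 -0.006]
```

Request:
send_rows(moves=[[[30,15,3],[0,0,0],46],[[60,30,3],[0,0,0],46],[[80,40,3],[0,0,0],46],[[80,40,3],[0,0,0],46],[[80,40,3],[0,0,0],46]])

```text
clock: 16.6
eef_pos: [0.3735, 0.2192, 0.2505]
tool_rot: [0.134, 0.991, 0.001, 0.002]
ft_force: [-0.5, 0.8, 1.2]
grip_width: 0.0462
```

```bash
python3 snap.py w9; python3 m.py
python3 - <<'E'
import cv2
a=cv2.imread('pics/w9.png')[140:380,200:500]; cv2.imwrite('pics/w9c.png',cv2.resize(a,None,fx=2.5,fy=2.5))
E
```

```text
t 16.65 tcp [0.3743 0.2187 0.2505] q [ 0.53  0.14 -0.26  1.16 -0.    0.8 ] F [ 0.2 -0.3  0.3] w 46.2
```

View pics/w9c.png

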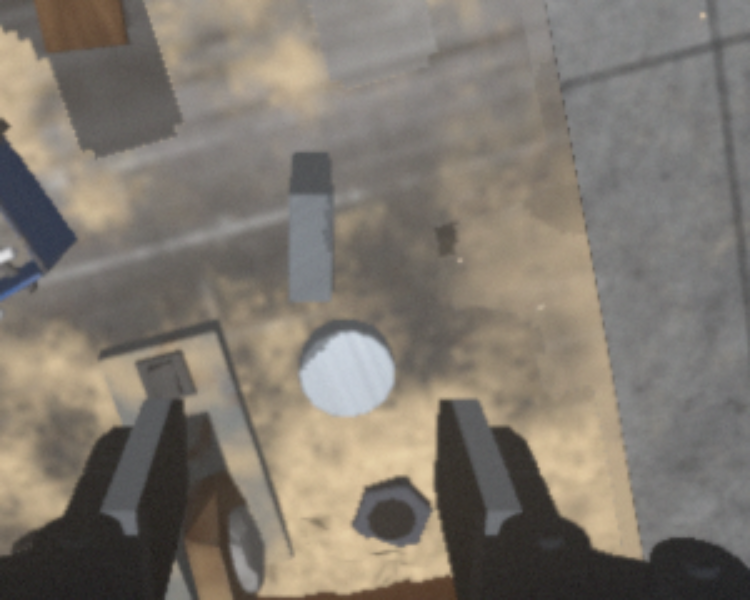

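The plate's top face spans crop columns 290–332 and rows 193–300, parallel to the jaws and centred at column 324.

Run:
```python
from h import *
import pickle
from m import go
w=pickle.load(open('pics/w9.pkl','rb'));w1=pickle.load(open('pics/w1.pkl','rb'))
p=(324.3,238.4); X=onz(w,p,.064); print(X.round(4),tri([(w,p),(w1,(294.6,228.3)),(get_calibration('top'),(275.7,321.7))]))
go(.375,.2195,.1025,2.875)
```

```text
[0.3739 0.2201 0.064 ] (array([0.37512758, 0.21900093, 0.05835548]), [array([-1. , -0.5]), array([-1.1, -0.9]), array([-1.3, -1. ])])
shift mm [  0.    0.5 148. ] rot [ 0.003  0.004 -0.005]
```

Request:
send_rows(moves=[[[0,0.5,40],[0,0,0],40],[[0,0.5,80],[0,0,0],40],[[0,0.5,115],[0,0,0],36],[[0,0.5,140],[0,0,0],32],[[0,0.5,148],[0.003,0.004,-0.005],28],[[0,0.5,148],[0.003,0.004,-0.005],24],[[0,0.5,148],[0.003,0.004,-0.005],22],[[0,0.5,148],[0.003,0.004,-0.005],10],[[0,0.5,148],[0.003,0.004,-0.005],8],[[0,0.5,148],[0.003,0.004,-0.005],8],[[0,0.5,148],[0.003,0.004,-0.005],8],[[0,0.5,148],[0.003,0.004,-0.005],8]])

```text
clock: 17.65
eef_pos: [0.3763, 0.22, 0.104]
tool_rot: [0.133, 0.991, 0.001, 0.002]
ft_force: [0.9, -1.6, 5.8]
grip_width: 0.0131
```

```bash
python3 m.py 0.568 0.149 0.235 3.0986
```

```text
t 17.65 tcp [0.3763 0.22   0.104 ] q [ 0.53  0.32 -0.47  0.78 -0.    0.8 ] F [ 0.9 -1.6  5.8] w 13.1
shift mm [-204.   -17.8 -130.5] rot [ 0.002  0.003 -0.223]
```

Request:
send_rows(moves=[[[0,0,-10],[0,0,0],8],[[0,0,-40],[0,0,0],8],[[0,0,-75],[0,0,0],8],[[0,0,-115],[0,0,0],8],[[0,0,-150],[0,0,0],8],[[-25,-2,-156],[0,0,-0.03],8],[[-60,-5,-156],[0,0,-0.08],8],[[-95,-8,-156],[0,0,-0.13],8],[[-130,-11,-156],[0,0,-0.18],8],[[-165,-14,-156],[0,0,-0.223],8],[[-190,-17,-156],[0,0,-0.223],8],[[-204,-18,-156],[0,0,-0.223],8]])

```text
clock: 18.65
eef_pos: [0.5699, 0.1472, 0.2595]
tool_rot: [0.023, 1.0, 0.0, 0.001]
ft_force: [0.4, 0.8, -2.6]
grip_width: 0.0129
```

```bash
python3 m.py 0.568 0.149 0.222 3.0986
```

```text
t 18.65 tcp [0.5699 0.1472 0.2595] q [ 0.25  0.44  0.17  1.3  -0.    0.3 ] F [ 0.4  0.8 -2.6] w 12.9
shift mm [ 2.1  1.6 37.5] rot [ 0.001  0.003 -0.002]
```

Request:
send_rows(moves=[[[2,1.5,20],[0,0,0],8],[[2,1.5,40],[0,0,0],8],[[2,1.5,56],[0.001,0.003,-0.002],8],[[2,1.5,56],[0.001,0.003,-0.002],8],[[2,1.5,56],[0.001,0.003,-0.002],8]])

```text
clock: 19.07
eef_pos: [0.567, 0.1487, 0.2021]
tool_rot: [0.022, 1.0, -0.001, -0.002]
ft_force: [0.3, 0.4, -1.3]
grip_width: 0.0132
```

```bash
python3 snap.py w10; python3 m.py 0.568 0.149 0.155 3.0986
python3 - <<'E'
import cv2
a=cv2.imread('pics/w10.png')[200:420,170:490]; cv2.imwrite('pics/w10c.png',cv2.resize(a,None,fx=2.5,fy=2.5))
E
```

```text
t 19.12 tcp [0.5679 0.149  0.2036] q [0.26 0.47 0.07 1.17 0.   0.3 ] F [ 0.5 -0.5 -2.4] w 13.1
shift mm [-0.1  0.  48.6] rot [-0.    -0.001 -0.   ]
```

View pics/w10c.png

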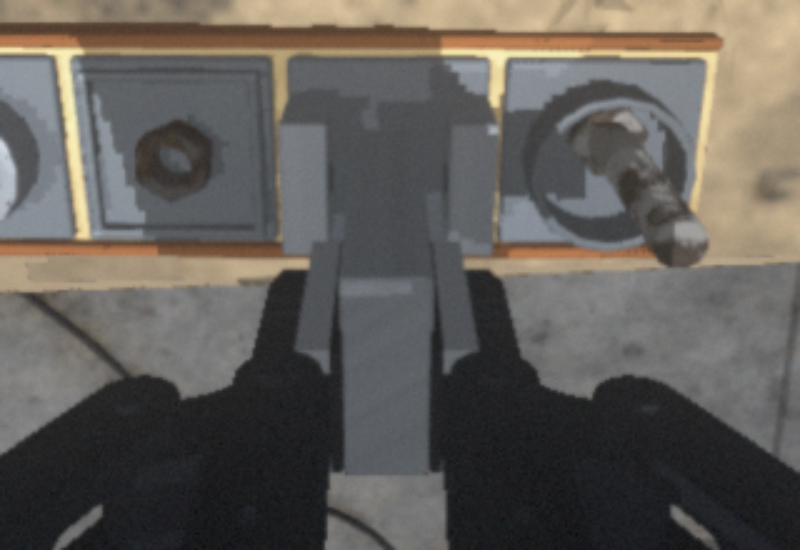

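Rack inner faces are at crop columns 328 and 450 (centre 389) and the held plate is centred near 386, parallel to them. I'll shift +1 mm and lower.

Request:
send_rows(moves=[[[0,1,12],[0,0,0],8],[[0,1,25],[0,0,0],8],[[0,1,36],[0,0,0],8],[[0,1,44],[0,-0.001,0],8],[[0,1,47],[0,-0.001,0],8],[[0,1,48],[0,-0.001,0],8],[[0,1,49],[0,-0.001,0],8],[[0,1,50],[0,-0.001,0],8]])

```text
clock: 19.78
eef_pos: [0.5684, 0.1501, 0.1542]
tool_rot: [0.022, 1.0, 0.0, 0.001]
ft_force: [-0.9, 1.0, -1.7]
grip_width: 0.013
```

```bash
python3 m.py 0.568 0.150 0.153 3.0986
```

```text
t 19.78 tcp [0.5684 0.1501 0.1542] q [ 0.26  0.51  0.    1.06 -0.    0.3 ] F [-0.9  1.  -1.7] w 13.0
shift mm [ 0.4 -0.1  1.2] rot [ 0.     0.001 -0.   ]
```

Request:
send_rows(moves=[[[0,0,1],[0,0,0],8],[[0,0,2],[0,0,0],8],[[0,0,2.5],[0,0,0],8]])

```text
clock: 20.03
eef_pos: [0.569, 0.1502, 0.153]
tool_rot: [0.022, 1.0, 0.0, 0.002]
ft_force: [-1.2, -0.6, 6.2]
grip_width: 0.0132
```

Request:
send_rows(moves=[[[0,0,0.5],[0,0,0],16],[[0,0,0],[0,0,0],19],[[0,0,0],[0,0,0],23],[[0,0,0],[0,0,0],24],[[0,0,-10],[0,0,0],24],[[0,0,-35],[0,0,0],24],[[0,0,-70],[0,0,0],24],[[0,0,-105],[0,0,0],24],[[25,0,-120],[0,0,0],24],[[60,-5,-120],[0,0,0],24],[[60,-5,-120],[0,0,0],24],[[60,-5,-120],[0,0,0],24]])

```text
clock: 21.03
eef_pos: [0.5063, 0.1474, 0.2736]
tool_rot: [0.021, 1.0, 0.0, 0.001]
ft_force: [1.0, -0.8, 0.7]
grip_width: 0.024
```

```bash
python3 snap.py w11; python3 m.py
python3 - <<'E'
from h import *
im=cv2.imread('pics/w11.png'); 
a=cv2.resize(im[180:480,150:550],None,fx=1.6,fy=1.6)
t=camera('top')[155:295,215:435,::-1]; b=cv2.resize(t,(int(220*1.25),int(140*1.25)))
s=camera('scene')[160:260,215:355,::-1]; s=cv2.resize(s,(350,250),interpolation=2)
c=np.zeros((600,800,3),np.uint8); a=cv2.resize(im[200:420,100:540],(700,350)); c[:350,:700]=a; c[350:600,:350]=s; t=cv2.resize(camera('top')[160:295,215:435,::-1],(407,250),interpolation=2); c[350:600,360:767]=t
cv2.imwrite('pics/fin.png',c)
E
```

```text
t 21.08 tcp [0.508  0.1477 0.2737] q [ 0.28  0.31  0.02  1.28 -0.    0.33] F [0.4 0.1 1.5] w 23.4
```

View pics/fin.png

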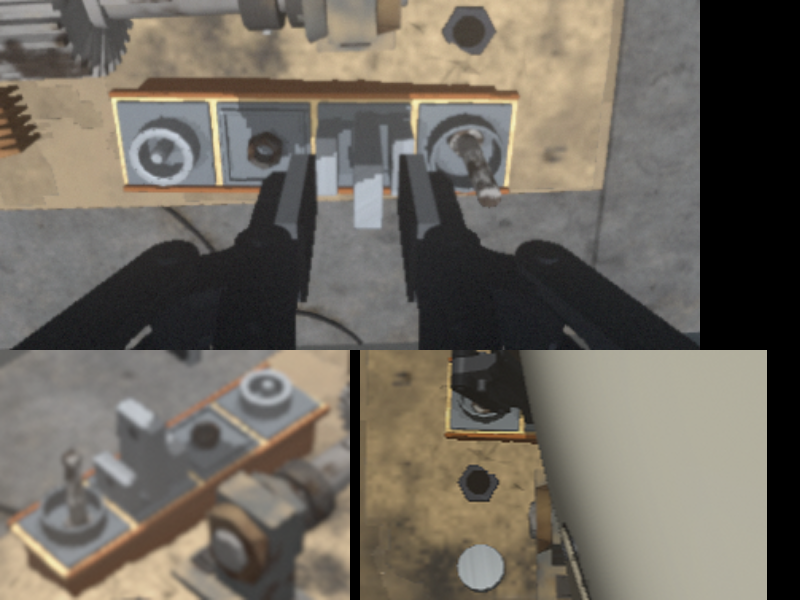

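All four pieces are seated: ring around the peg, nut flat in the dish, plate upright between its neighbours, bolt standing in the cup. The big nut and disc haven't moved. Handing in.

```bash
python3 -c "
from workcell import order,readout
order.job_done(); print(readout.get_obs()['clock'])"
```

```text
the job is handed in; nothing more can be done
the job is handed in; nothing more can be done
```

The spares tray is filled and handed in at about 21 s on the robot's clock, against the 83 s limit. I placed the pieces in the order asked: bolt in the cup, small nut in the dish, open ring over the peg, plate in the rack.

- **Seating:** each piece was lowered to a light contact of 6–13 N at about the measured seat height, within 1–2 mm of 49 mm, then let go.
- **Last pictures (wrist and scene):** the bolt stands in the cup, the nut lies flat in the dish, and the ring is down round the peg. The plate stands upright between its two neighbours and parallel to them. The hand is clear of everything.
- **Look-alikes:** in the last top view the big nut and the solid disc lie where they were.

**Disagreements:**
- The wrist and top cameras differed by 2–4 mm in y. I used values in between or nearer the wrist camera, which the fits allowed.
- The fingers read 1–4 mm narrower than the parts they held. On the nut the reading crept from 16.1 to 15.3 mm, but it still landed flat.
- In the last top view the arm hid most of the tray, so that view confirms only the look-alikes.

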